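# Change over the two-lane ball feeder

### The arm

A 6-joint arm with a two-finger parallel gripper is mounted at the origin on the work surface. World frame = base frame: x ahead of the robot, y to its left, z up, the work surface at z = 0. Lengths are in m, angles in rad, forces in N, time in s.
With the tool pointing down it reaches from about 0.375 to 0.9 m from the base axis. Payload 3.1 kg.
Tool frame: the origin (TCP) lies midway between the tips of the shut fingers; the grasp point (between the pads) lies manip.grip_depth behind it (manip.grip_depth is the distance from the TCP to the grasp point, in m); z points along the fingers, y is the direction in which the jaws open and shut (so a half turn about z gives the same grasp; the last joint's range is limited). The gripper opens to 85 mm and grips with 20 to 120 N. Pads are 22 mm wide; open, the fingers measure 114 mm over their backs; the gripper's body (76 mm by 85 mm) begins 54 mm behind the grasp point. The pads swing forward as they close: fully open they stand 13 mm farther back than shut.
Start: joints at [-1.47, 0.527, 1.433, -0, 1.181, -0.178], TCP at [0.173, -0.601, 0.231] pointing down, gripper open.
Joint ranges: [-3.08, 3.08], [-0.75, 2.2], [0.22, 2.44], [-1.43, 4.57], [0, 2.65], [-2.85, 2.85]. Speed limits (rad/s): [2.79, 2.79, 3.14, 3.14, 3.14, 3.14].

### API

Orientations are given as a unit quaternion [x, y, z, w].
In Python, from station import manip, vision gives the robot as it stands.
- The arm moves only by the shell command python3 -m crank 'ROWS' [FORCE]. ROWS is JSON, a list of rows, each an object with "grip": the closure, from 0 (fully open) to 1 (shut); "offset": the shift along the tool's x, y, z in mm, a list of three; "angular": the turn, a rotation vector about the tool's x, y, z in degrees, a list of three. A call has 1 to 10 rows; each row is the pose to reach, as a shift and turn from the pose commanded when the call began, along the tool's axes at that moment; what a row does not reach only later rows make up. A row lasts 1/10 s, in which the tool goes at most 50 mm and 8.59 degrees, less where a joint would pass 70% of its speed; a pose out of reach is approached as far as the arm can. A call with a gripper value outside its range is refused whole. The fingers move at their own pace and stop on an object; FORCE is the grip in N (left out, the last holds). Time passes only in rows, so rows that repeat a pose let the fingers close. It gives the time, the measured TCP pose, the force and the opening at its end, in the units of the state.
- manip.sense(): the state, without advancing time (a new reading comes with each control period).
- vision.snapshot(name): name is "side" or "top"; returns a dict with "pixels" (400x640x3 uint8, red, green, blue), "intrinsics" (3x3 intrinsics, pixels), "R" (3x3) and "t" (3): a world point X has camera coordinates R X + t. Camera axes: x right, y down, z forward; pixel columns grow to the right and rows downward; lengths in m; the calibration is good to about 2 mm. A picture is of the moment at which its call begins. There is no depth.
- manip.sign_off(): hands the job in, once; it reports no verdict.
The state is a dict: "t": time; "q": joint angles; "qd": joint speeds; "tau": joint torques, N m; "tcp_pos": TCP position; "tool_rot": TCP orientation; "force": force on the tool from outside, world axes, zero at the start; "ft_torque": the same for the moment, N m; "finger_gap": opening from 0.0 (shut) to 1.0 (fully open).
Only numpy, scipy, OpenCV 4.12 (cv2) and the standard library are available. Lean on these libraries where they do the work, as an engineer would, in place of code of your own. Each camera call takes 0.05 s, during which the arm holds its last target.

### The job

The near lane of the ball feeder is done, so change over to the far lane: first push its empty blue tray fully home against the stop under the lane's mouth, then rock the seesaw gate over by pressing down its raised orange end, so that the four waiting steel balls roll down by themselves into that tray. Leave the gate rocked fully over and all four balls lying in the tray, and move clear. Use the fingertips only to push and press: lift nothing, do not touch any ball, and leave the full tray and the other things on the bench where they are.

Things in the scene. Friction and masses are not known exactly. Their poses are not given: they have to be found in the camera images.
- feeder: Fixed two-lane ball feeder, 234 mm wide (its x), 490 mm long (its y). Origin at bench level; x points across the lanes, away from the robot, y down the lanes to the trays. Aluminium lanes with centre lines at x = -60 mm (near, emptied) and +60 mm (far, loaded) slope down at 10 degrees from y = -270 to y = +50 mm. The seesaw gate crosses both at y = -110 mm. Below the lower ends are two tray bays.
- far_mouth (a point): Middle of the floor at the far lane's open lower end, 44 mm above the bench (feeder x +60, y +50 mm).
- far_home (a point): Point at bench level where the tray's origin stands when it is fully home in the far bay (feeder x +60, y +88 mm). The bay has a 30 mm high back stop, face at feeder y = +30 mm, and 16 mm high guide rails along y up to +210 mm, with 3 mm play on each side of the tray.
- gate (a joint): Tilt of the seesaw gate about its shaft (along the feeder's y, 110 mm above the bench). 0 = near end raised, far end down: its blade holds the balls back. 0.48 rad = rocked fully over: near end down, far blade lifted, the far lane runs. A brass weight on top tips it to the nearer end position; it rocks with less than 1 N on a pad and has a hard stop at each end.
- pad_near (a point): Centre of the top face of the orange press pad (34 x 30 mm) on the gate's near end, 88 mm from the pivot; raised at the start, about 138 mm above the bench; about 97 mm when rocked over.
- pad_far (a point): The same orange pad on the gate's far end, low at the start, about 97 mm above the bench.
- tray: The far lane's empty open blue tray, 96 mm (its x) by 116 mm (its y), 34 mm tall, walls 3 mm, 0.2 to 0.35 kg; origin at the centre of its underside, axes along the feeder's. It stands on the bench between the rails of the far bay, pulled out towards the feeder's +y by 45 to 85 mm. Its outer end face is 58 mm from its origin towards +y.
- full_tray: Bystander: an identical blue tray at home in the near bay, holding the three balls of the previous lot. Origin at the centre of its underside.
- ball1: Steel ball, 20 mm across, 33 g, number 1 in the far lane counted up from the gate's blade; origin at its centre.
- ball2: Steel ball, 20 mm across, 33 g, number 2 in the far lane counted up from the gate's blade; origin at its centre.
- ball3: Steel ball, 20 mm across, 33 g, number 3 in the far lane counted up from the gate's blade; origin at its centre.
- ball4: Steel ball, 20 mm across, 33 g, number 4 in the far lane counted up from the gate's blade; origin at its centre.
- done1: Bystander: 20 mm steel ball of the previous lot, lying in the full tray; origin at its centre.
- done2: Bystander: 20 mm steel ball of the previous lot, lying in the full tray; origin at its centre.
- done3: Bystander: 20 mm steel ball of the previous lot, lying in the full tray; origin at its centre.
- jar: Bystander: amber glass jar with a black cap, 56 mm across, 75 mm tall; origin at the centre of its base.
- mug: Bystander: white mug, 76 mm across, 90 mm tall, with a handle; origin at the centre of its base.
- screwdriver: Bystander: screwdriver lying on the bench, about 200 mm long, its handle to its own -x.
- loupe: Bystander: black eyeglass loupe, 42 mm across, 36 mm tall; origin at the centre of its base.
- caliper: Bystander: digital caliper lying on the bench, 220 mm along its x, about 70 mm wide, 12 mm high; origin at the middle of its beam.
Not all that is in view belongs to the job. Leave any purple or turquoise look-alike of the tray alone.

How it is judged:
On the way, in this order (a step that is already met when the one before it is completed fails the run):
1. the empty tray is pushed home under the far lane while the gate still holds the balls (y of tray in the frame of feeder below 0.096 m and value of joint gate below 0.15 rad), for 0.2 s.
2. the gate is rocked over to its other end position (value of joint gate above 0.42 rad), for 0.2 s.
At the end, for the whole second after the job is handed in: The tray stands home in the far bay (within 8 mm of the stop), the gate is rocked over (joint above 0.42 rad) and all four balls lie inside the tray, below its rim (y of tray in the frame of feeder below 0.096 m and value of joint gate above 0.42 rad and x of ball1 in the frame of tray between -0.046 and 0.046 m and y of ball1 in the frame of tray between -0.056 and 0.056 m and z of ball1 in the frame of tray between 0 and 0.034 m and x of ball2 in the frame of tray between -0.046 and 0.046 m and y of ball2 in the frame of tray between -0.056 and 0.056 m and z of ball2 in the frame of tray between 0 and 0.034 m and x of ball3 in the frame of tray between -0.046 and 0.046 m and y of ball3 in the frame of tray between -0.056 and 0.056 m and z of ball3 in the frame of tray between 0 and 0.034 m and x of ball4 in the frame of tray between -0.046 and 0.046 m and y of ball4 in the frame of tray between -0.056 and 0.056 m and z of ball4 in the frame of tray between 0 and 0.034 m); the robot touches nothing.
It fails at once if a ball is touched by the robot (contact force between any of the fingers, the arm and ball1 above 0.3 N or contact force between any of the fingers, the arm and ball2 above 0.3 N or contact force between any of the fingers, the arm and ball3 above 0.3 N or contact force between any of the fingers, the arm and ball4 above 0.3 N or contact force between any of the fingers, the arm and done1 above 0.3 N or contact force between any of the fingers, the arm and done2 above 0.3 N or contact force between any of the fingers, the arm and done3 above 0.3 N).
It fails at once if a tray is lifted or tipped (height (world z) of any of tray, full_tray above 0.012 m or angle between any of tray, full_tray's own z axis and vertical above 0.2 rad).
It fails at once if the full tray is shifted by more than 20 mm or loses a ball (distance of full_tray from where it was at the start of the episode above 0.02 m or height (world z) of any of done1, done2, done3 above 0.04 m).
It fails at once if a bystander is moved by more than 20 mm (distance of any of jar, mug, screwdriver, loupe, caliper from where it was at the start of the episode above 0.02 m).
It also fails if it takes over 48 s, if anything falls off the work surface, if the arm or the gripper's body presses on something with over 40 N, if the wrist force passes 120 N, or if a joint passes its speed limit or range.

## Working session

There is one attempt and no reset: what is moved stays moved. The work goes in short steps, Python scripts to look and compute and a shell command to move; the robot and the scene stay as the last step left them, time stands still between calls to the robot, and variables do not carry over. Pictures are saved under pics/ and viewed, and the job is handed in when it is done.

```bash
mkdir -p pics; ls; python3 - <<'E'
from station import manip, vision
import cv2, numpy as np
print(manip.sense(), manip.grip_depth)
for n in("side","top"):
    s=vision.snapshot(n); cv2.imwrite(f"pics/{n}0.png",s["pixels"][:,:,::-1])
    print(n,s["intrinsics"],s["R"],s["t"])
    np.savez(f"{n}0.npz",**s)
E
```

```text
pics
{'t': 0.0, 'q': array([-1.46951442e+00,  5.28427830e-01,  1.43388280e+00,  2.01183307e-05,
        1.18135290e+00, -1.78513455e-01]), 'qd': array([-1.45596361e-04, -6.98937810e-05, -3.95246515e-05, -1.64764253e-04,
       -4.92897662e-05, -2.33338038e-04]), 'tau': array([-1.68073671e-03, -4.42357886e+01, -1.78029066e+01, -3.39102062e-04,
        8.68867995e-03, -7.35265502e-06]), 'tcp_pos': array([ 0.17255418, -0.59999087,  0.23036334]), 'tool_rot': array([ 9.90230272e-01,  1.39437931e-01,  4.92694593e-05, -1.03430986e-03]), 'force': array([-0.18551693,  0.37922541,  0.19101734]), 'ft_torque': array([-0.02997667, -0.01898492, -0.01780321]), 'finger_gap': 1.001623747833622} 0.0187
side [[367.60610655   0.         321.31405721]
 [  0.         367.60610655 198.5226    ]
 [  0.           0.           1.        ]] [[-0.99938919 -0.03292081  0.01172483]
 [-0.03233085  0.74364279 -0.66779497]
 [ 0.01326527 -0.66776614 -0.74425292]] [0.49706414 0.05416864 1.27888436]
top [[456.47391412   0.         322.60194238]
 [  0.         456.47391412 195.73438855]
 [  0.           0.           1.        ]] [[ 0.00518604 -0.99992638 -0.01097031]
 [-0.99116108 -0.00368567 -0.13261274]
 [ 0.13256254  0.01156107 -0.99110722]] [0.05204847 0.54451469 1.37332945]
```

View pics/side0.png

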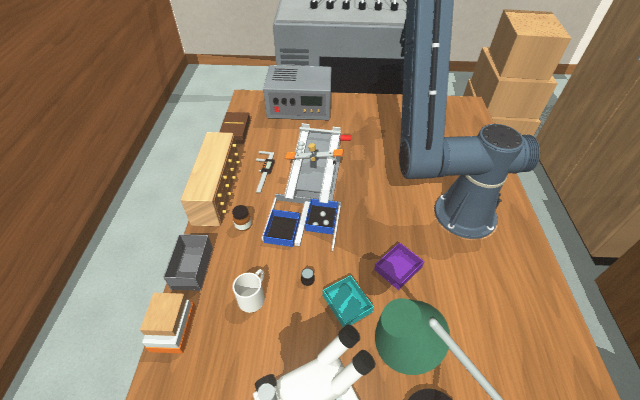

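View pics/top0.png

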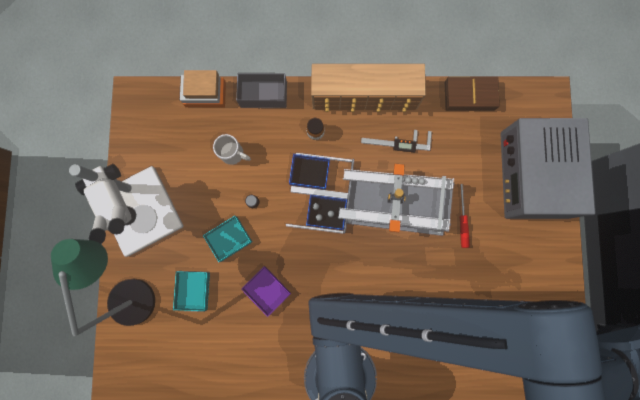

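The side view shows the feeder at about (315,165), the empty blue tray at (282,228) and the full one at (322,216). In the top view these are at (400,200), (309,171) and (327,213), with the orange pads at (399,170) far and (395,225) near. The look-alikes are two turquoise trays at top (228,239) and (191,291) and a purple one at (266,291). A grey bin at (262,90) is also there. I'll crop in close to check the choice.

```bash
python3 - <<'E'
import cv2, numpy as np
t=np.load("top0.npz")["pixels"][:,:,::-1]; s=np.load("side0.npz")["pixels"][:,:,::-1]
cv2.imwrite("pics/t1.png",cv2.resize(t[135:260,275:475],None,fx=4,fy=4,interpolation=cv2.INTER_CUBIC))
cv2.imwrite("pics/s1.png",cv2.resize(s[115:255,250:370],None,fx=4.2,fy=4.2,interpolation=cv2.INTER_CUBIC))
E
```

```text
(no output)
```

View pics/t1.png

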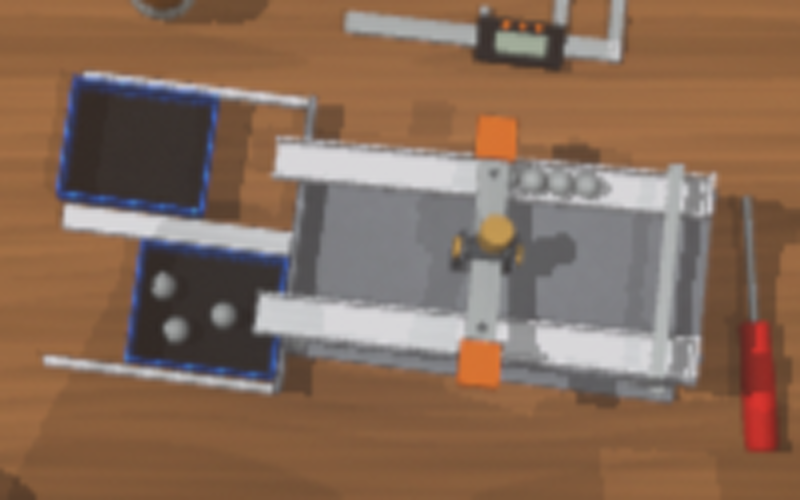

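View pics/s1.png

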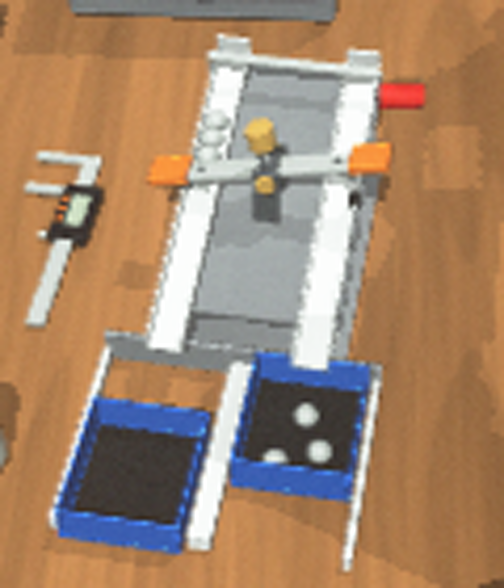

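The crops show the empty blue tray in the far bay, with its rim corners in crop pixels at (80,75), (218,97), (203,213) and (60,200). The balls wait above the gate and the near pad is raised. This is the tray to push. Next I'll measure.

```bash
cat > h.py <<'E'
import cv2, numpy as np
from station import manip, vision
def ray(s,u,v,z):
    K,R,t=s["intrinsics"],s["R"],s["t"]
    d=R.T@np.linalg.solve(K,[u,v,1]); c=-R.T@t
    return c+d*(z-c[2])/d[2]
def proj(s,X):
    p=s["intrinsics"]@(s["R"]@np.array(X)+s["t"]); return p[:2]/p[2]
def comps(s,lo,hi,amin=30):
    m=cv2.inRange(cv2.cvtColor(s["pixels"],cv2.COLOR_RGB2HSV),lo,hi)
    m=cv2.morphologyEx(m,cv2.MORPH_CLOSE,np.ones((3,3)))
    return [c for c in cv2.findContours(m,cv2.RETR_EXTERNAL,cv2.CHAIN_APPROX_NONE)[0] if cv2.contourArea(c)>amin]
OR=((5,180,150),(18,255,255)); BL=((108,120,60),(125,255,255))
E
python3 - <<'E'
from h import *
for n in("top","side"):
    s=dict(np.load(n+"0.npz"))
    for c in comps(s,*OR,20):
        m=cv2.minAreaRect(c); print(n,"or",m,[ray(s,*m[0],z)[:2].round(4) for z in(.138,.097)])
    for c in comps(s,*BL,60):
        b=cv2.boxPoints(cv2.minAreaRect(c)); print(n,"bl",b.round(1).tolist())
        if n=="top":
            P=np.array([ray(s,*p,.034)[:2] for p in b]); print(P.round(4).tolist(),P.mean(0).round(4))
E
```

```text
top or ((394.5, 226.0), (10.0, 9.0), 90.0) [array([ 0.4449, -0.151 ]), array([ 0.4477, -0.1569])]
top or ((398.5, 169.0), (10.0, 9.0), 90.0) [array([ 0.6092, -0.165 ]), array([ 0.6172, -0.1715])]
side or ((172.54693603515625, 343.6841125488281), (24.21392250061035, 49.92995071411133), 57.2647705078125) [array([0.8191, 0.5293]), array([0.8355, 0.5147])]
side or ((290.0, 155.0), (6.0, 8.0), 90.0) [array([ 0.6111, -0.1241]), array([ 0.6174, -0.1704])]
side or ((337.5, 152.0), (6.0, 9.0), 90.0) [array([ 0.4474, -0.1474]), array([ 0.4458, -0.1949])]
side bl [[261.8999938964844, 241.5], [270.79998779296875, 205.89999389648438], [300.20001220703125, 213.3000030517578], [291.29998779296875, 248.8000030517578]]
side bl [[303.70001220703125, 229.8000030517578], [309.20001220703125, 197.0], [337.70001220703125, 201.8000030517578], [332.20001220703125, 234.5]]
```

```bash
python3 - <<'E'
from h import *
s=dict(np.load("top0.npz"))
for b in comps(s,(105,100,40),(130,255,255),10): print(cv2.boundingRect(b),cv2.contourArea(b))
a=np.arctan2(-.021,.171);x=np.array([np.cos(a),np.sin(a)]);y=np.array([-x[1],x[0]])
O=np.array([.5315,-.1605])+.11*y; print(O,a, "home",O+.06*x+.088*y)
for nm,cs in dict(empty=[(80,75),(218,97),(203,213),(60,200)],full=[(142,240),(290,257),(278,378),(127,360)]).items():
    P=np.array([ray(s,275+(u-1.5)/4,135+(v-1.5)/4,.034)[:2] for u,v in cs]); F=(P-O)@np.c_[x,y]
    print(nm,P.round(4).tolist(),F.round(4).tolist(),F.mean(0).round(4), P.mean(0))
E
```

```text
(319, 196, 28, 12) 17.5
(307, 195, 11, 24) 11.0
(289, 180, 37, 9) 33.5
(291, 155, 38, 16) 47.0
[ 0.54490804 -0.05132022] -0.12219517069135505 home [0.61518709 0.02871013]
empty [[0.6783, 0.1429], [0.661, 0.0347], [0.5692, 0.046], [0.5791, 0.1571]] [[0.1087, 0.2091], [0.1047, 0.0995], [0.0123, 0.0996], [0.0085, 0.2111]] [0.0586 0.1548] [0.62189706 0.09520051]
full [[0.5479, 0.0932], [0.5351, -0.0213], [0.4417, -0.012], [0.455, 0.1039]] [[-0.0146, 0.1438], [-0.0134, 0.0286], [-0.1072, 0.0265], [-0.1082, 0.1431]] [-0.0609  0.0855] [0.49492625 0.04093388]
```

```bash
cat >> h.py <<'E'
from scipy.spatial.transform import Rotation as Ro
A=np.arctan2(-.021,.171);FX=np.array([np.cos(A),np.sin(A)]);FY=np.array([-FX[1],FX[0]])
O=np.array([.5315,-.1605])+.11*FY
def fw(x,y,z): return np.r_[O+x*FX+y*FY,z]
def wf(p): return np.r_[(np.array(p)[:2]-O)@np.c_[FX,FY],p[2]]
def to(p):
    st=manip.sense(); R=Ro.from_quat(st["tool_rot"])
    tgt=Ro.from_matrix(np.c_[np.r_[FX,0],np.r_[-FY,0],[0,0,-1]])
    print("t",st["t"],"tcp feeder",wf(st["tcp_pos"]).round(4),"F",st["force"].round(2))
    print("offset",(R.inv().apply(np.array(p)-st["tcp_pos"])*1e3).round(1),"ang",np.degrees((R.inv()*tgt).as_rotvec()).round(2))
E
python3 - <<'E'
from h import *
to([.40,-.2,.26]); s=dict(np.load("top0.npz"))
print("jar",wf(ray(s,316,126,.075)),"mug",wf(ray(s,228,148,.09)),"loupe",wf(ray(s,252,201,.036)))
E
```

```text
t 0.1 tcp feeder [-0.3027 -0.59    0.2304] F [ 0.25 -0.17 -0.15]
offset [ 329.1 -321.7  -28.8] ang [-0.12  0.   23.03]
jar [0.19290799 0.15135548 0.075     ] mug [0.08783139 0.40533633 0.09      ] loupe [-0.05713536  0.31933112  0.036     ]
```

```bash
python3 -m crank '[{"grip":1,"offset":[0,0,-30],"angular":[0,0,8]},{"grip":1,"offset":[330,-320,-30],"angular":[0,0,23]},{"grip":1,"offset":[330,-320,-30],"angular":[0,0,23]},{"grip":1,"offset":[330,-320,-30],"angular":[0,0,23]},{"grip":1,"offset":[330,-320,-30],"angular":[0,0,23]},{"grip":1,"offset":[330,-320,-30],"angular":[0,0,23]},{"grip":1,"offset":[330,-320,-30],"angular":[0,0,23]},{"grip":1,"offset":[330,-320,-30],"angular":[0,0,23]},{"grip":1,"offset":[330,-320,-30],"angular":[0,0,23]},{"grip":1,"offset":[330,-320,-30],"angular":[0,0,23]}]' 30
python3 -c "
from h import *
to(fw(.06,.262,.26))"
```

```text
t: 1.1
tcp_pos: [0.3971, -0.2084, 0.2612]
tool_rot: [0.998, -0.061, -0.0, -0.0]
force: [-0.3, 0.4, -0.4]
finger_gap: 0.001
t 1.1 tcp feeder [-0.1276 -0.1739  0.2612] F [-0.33  0.37 -0.38]
offset [ 187.6 -435.9    1.3] ang [-0.01  0.01  0.  ]
```

```bash
python3 -m crank '[{"grip":1,"offset":[188,-436,0],"angular":[0,0,0]},{"grip":1,"offset":[188,-436,0],"angular":[0,0,0]},{"grip":1,"offset":[188,-436,0],"angular":[0,0,0]},{"grip":1,"offset":[188,-436,0],"angular":[0,0,0]},{"grip":1,"offset":[188,-436,0],"angular":[0,0,0]},{"grip":1,"offset":[188,-436,0],"angular":[0,0,0]},{"grip":1,"offset":[188,-436,0],"angular":[0,0,0]},{"grip":1,"offset":[188,-436,0],"angular":[0,0,0]},{"grip":1,"offset":[188,-436,0],"angular":[0,0,0]},{"grip":1,"offset":[188,-436,0],"angular":[0,0,0]}]'
python3 -m crank '[{"grip":1,"offset":[0,0,0],"angular":[0,0,0]},{"grip":1,"offset":[0,0,0],"angular":[0,0,0]}]'
python3 - <<'E'
from h import *
to(fw(.06,.262,.02))
s=vision.snapshot("side"); cv2.imwrite("pics/s2.png",cv2.resize(s["pixels"][100:300,200:400,::-1],None,fx=3,fy=3))
E
```

```text
t: 2.1
tcp_pos: [0.6372, 0.2035, 0.2605]
tool_rot: [0.998, -0.059, 0.0, -0.001]
force: [0.1, -0.8, -0.4]
finger_gap: 0.001
t: 2.3
tcp_pos: [0.6354, 0.1998, 0.2603]
tool_rot: [0.998, -0.06, -0.001, 0.001]
force: [-0.6, 0.5, 0.4]
finger_gap: -0.002
t 2.3 tcp feeder [0.0592 0.2602 0.2603] F [-0.59  0.45  0.43]
offset [  1.3  -2.1 240.3] ang [0.07 0.12 0.1 ]
```

View pics/s2.png

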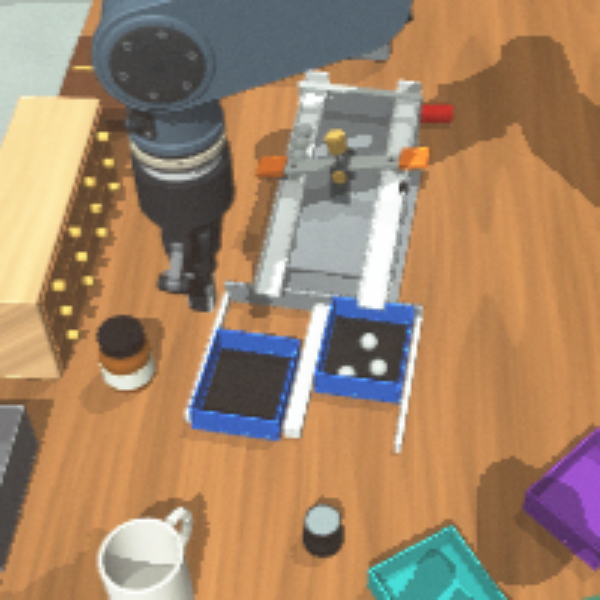

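The arm hangs beyond the empty tray with the tips shut, and nothing has moved. The way down at feeder y = 0.26 is free. Now I'll descend to z ≈ 0.018.

```bash
python3 -m crank '[{"grip":1,"offset":[1,-2,50],"angular":[0,0,0]},{"grip":1,"offset":[1,-2,100],"angular":[0,0,0]},{"grip":1,"offset":[1,-2,150],"angular":[0,0,0]},{"grip":1,"offset":[1,-2,190],"angular":[0,0,0]},{"grip":1,"offset":[1,-2,220],"angular":[0,0,0]},{"grip":1,"offset":[1,-2,235],"angular":[0,0,0]},{"grip":1,"offset":[1,-2,242],"angular":[0,0,0]},{"grip":1,"offset":[1,-2,242],"angular":[0,0,0]},{"grip":1,"offset":[1,-2,242],"angular":[0,0,0]}]'
python3 - <<'E'
from h import *
to(fw(.06,.162,.018))
for n in("side","top"):
    s=vision.snapshot(n); st=manip.sense(); print(n,proj(s,st["tcp_pos"]))
    c=s["pixels"][150:300,220:420,::-1] if n=="side" else s["pixels"][110:260,250:450,::-1]
    cv2.imwrite(f"pics/{n}3.png",cv2.resize(c,None,fx=3,fy=3,interpolation=cv2.INTER_CUBIC))
E
```

```text
t: 3.25
tcp_pos: [0.6387, 0.2013, 0.0212]
tool_rot: [0.998, -0.061, 0.002, -0.0]
force: [-0.4, 0.6, -0.4]
finger_gap: -0.001
t 3.25 tcp feeder [0.0623 0.2622 0.0212] F [-0.44  0.57 -0.44]
offset [ -2.3 100.2   3.1] ang [-0.05 -0.18  0.01]
side [273.53215074 253.18927678]
top [276.13958867 166.48809357]
```

View pics/side3.png

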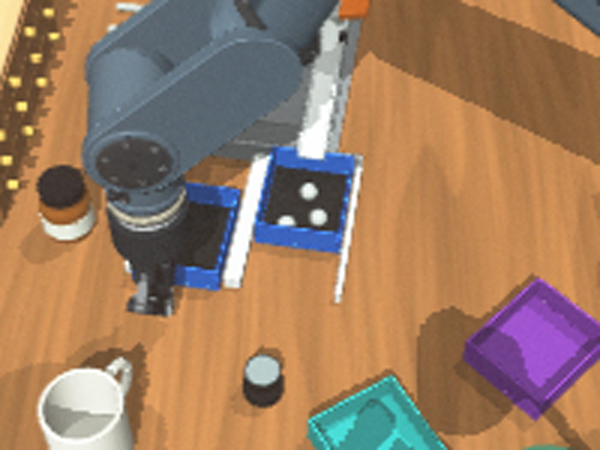

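The tips are down just outside the tray's outer face, about centred on it, and clear of the loupe and mug. I'll push gently and watch the force.

```bash
python3 -m crank '[{"grip":1,"offset":[-2,15,3],"angular":[0,0,0]},{"grip":1,"offset":[-2,25,3],"angular":[0,0,0]},{"grip":1,"offset":[-2,32,3],"angular":[0,0,0]},{"grip":1,"offset":[-2,39,3],"angular":[0,0,0]},{"grip":1,"offset":[-2,46,3],"angular":[0,0,0]},{"grip":1,"offset":[-2,53,3],"angular":[0,0,0]},{"grip":1,"offset":[-2,60,3],"angular":[0,0,0]},{"grip":1,"offset":[-2,67,3],"angular":[0,0,0]},{"grip":1,"offset":[-2,74,3],"angular":[0,0,0]},{"grip":1,"offset":[-2,78,3],"angular":[0,0,0]}]'
python3 - <<'E'
from h import *
to(fw(.06,.160,.018))
for n in("side",):
    s=vision.snapshot(n)
    c=s["pixels"][150:300,220:420,::-1]
    cv2.imwrite(f"pics/{n}4.png",cv2.resize(c,None,fx=3,fy=3,interpolation=cv2.INTER_CUBIC))
E
```

```text
t: 4.35
tcp_pos: [0.626, 0.1237, 0.0165]
tool_rot: [0.998, -0.061, 0.0, -0.0]
force: [-0.3, 2.5, 2.0]
finger_gap: -0.001
t 4.35 tcp feeder [0.0592 0.1836 0.0165] F [-0.31  2.51  1.99]
offset [ 0.8 23.6 -1.5] ang [-0.01 -0.02  0.01]
```

View pics/side4.png

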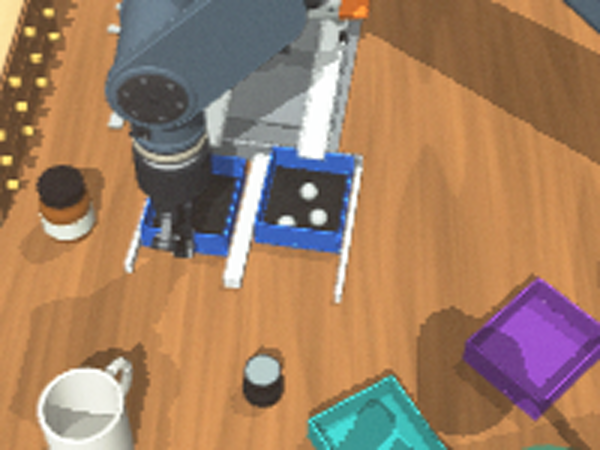

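The tray moves along with the tips at 2.5 N. Its outer edge at (190,248) is nearly level with that of the full tray at (300,240). I'll creep on until it meets the stop.

```bash
python3 -m crank '[{"grip":1,"offset":[0,4,0],"angular":[0,0,0]},{"grip":1,"offset":[0,8,0],"angular":[0,0,0]},{"grip":1,"offset":[0,11,0],"angular":[0,0,0]},{"grip":1,"offset":[0,13,0],"angular":[0,0,0]},{"grip":1,"offset":[0,14,0],"angular":[0,0,0]}]'
python3 -c "
from h import *
to(fw(.06,.160,.018))"
```

```text
t: 4.9
tcp_pos: [0.6242, 0.1103, 0.0164]
tool_rot: [0.998, -0.061, 0.0, -0.0]
force: [0.3, 3.0, 1.1]
finger_gap: -0.002
t 4.9 tcp feeder [0.059  0.17   0.0164] F [0.26 3.04 1.15]
offset [ 1.  10.  -1.6] ang [-0.01 -0.    0.02]
```

```bash
python3 -m crank '[{"grip":1,"offset":[0,2,0],"angular":[0,0,0]},{"grip":1,"offset":[0,4,0],"angular":[0,0,0]},{"grip":1,"offset":[0,5,0],"angular":[0,0,0]}]'
python3 -m crank '[{"grip":1,"offset":[0,1,0],"angular":[0,0,0]},{"grip":1,"offset":[0,2,0],"angular":[0,0,0]},{"grip":1,"offset":[0,3,0],"angular":[0,0,0]}]'
python3 -c "
from h import *
to(fw(.06,.160,.018))"
```

```text
t: 5.2
tcp_pos: [0.6236, 0.1053, 0.0164]
tool_rot: [0.998, -0.061, 0.0, -0.0]
force: [0.9, 3.1, 1.7]
finger_gap: -0.003
t: 5.5
tcp_pos: [0.6232, 0.1024, 0.0163]
tool_rot: [0.998, -0.061, 0.0, -0.0]
force: [0.1, 3.4, 2.5]
finger_gap: 0.003
t 5.5 tcp feeder [0.059  0.1622 0.0163] F [0.06 3.36 2.53]
offset [ 1.   2.2 -1.7] ang [-0.   -0.    0.04]
```

```bash
for i in 1 2 3; do python3 -m crank '[{"grip":1,"offset":[0,1,0],"angular":[0,0,0]},{"grip":1,"offset":[0,2,0],"angular":[0,0,0]}]' | grep -E "tcp|force"; done
python3 - <<'E'
from h import *
to(fw(.06,.160,.018))
s=vision.snapshot("side")
cv2.imwrite(f"pics/side5.png",cv2.resize(s["pixels"][180:260,250:350,::-1],None,fx=6,fy=6,interpolation=cv2.INTER_CUBIC))
E
```

```text
tcp_pos: [0.623, 0.1004, 0.0164]
force: [0.6, 2.6, 2.8]
tcp_pos: [0.6231, 0.0991, 0.0164]
force: [1.8, 7.6, 1.7]
tcp_pos: [0.6243, 0.0984, 0.0165]
force: [3.6, 12.8, -0.1]
t 6.1 tcp feeder [0.0605 0.1583 0.0165] F [ 3.62 12.78 -0.15]
offset [-0.5 -1.7 -1.5] ang [-0.21 -0.22 -0.07]
```

View pics/side5.png

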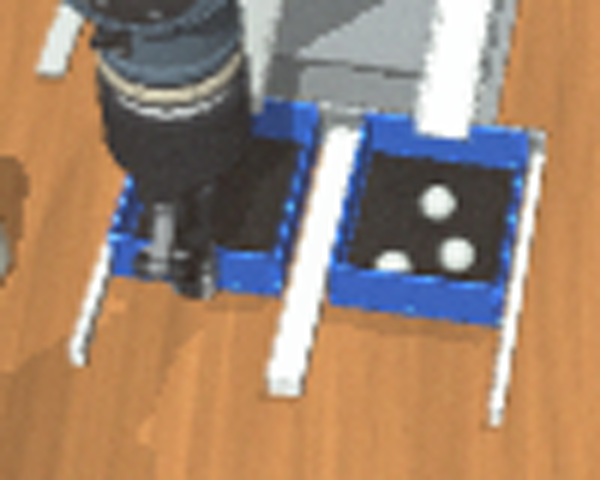

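The force rose from 3 to 13 N at the expected place, and the picture shows the empty tray's ends level with the full tray's, so it is home on the stop. I'll back off and rise.

```bash
python3 -m crank '[{"grip":1,"offset":[0,-20,0],"angular":[0,0,0]},{"grip":1,"offset":[0,-50,0],"angular":[0,0,0]},{"grip":1,"offset":[0,-60,-30],"angular":[0,0,0]},{"grip":1,"offset":[0,-60,-80],"angular":[0,0,0]},{"grip":1,"offset":[0,-60,-130],"angular":[0,0,0]},{"grip":1,"offset":[0,-60,-180],"angular":[0,0,0]},{"grip":1,"offset":[0,-60,-230],"angular":[0,0,0]},{"grip":1,"offset":[0,-60,-245],"angular":[0,0,0]},{"grip":1,"offset":[0,-60,-245],"angular":[0,0,0]}]'
python3 - <<'E'
from h import *
to(fw(-.09,-.110,.26))
for n in("top","side"):
    s=vision.snapshot(n)
    c=s["pixels"][135:260,275:475,::-1] if n=="top" else s["pixels"][115:255,250:370,::-1]
    cv2.imwrite(f"pics/{n}6.png",cv2.resize(c,None,fx=4,fy=4,interpolation=cv2.INTER_CUBIC))
E
```

```text
t: 7.05
tcp_pos: [0.6314, 0.1552, 0.2648]
tool_rot: [0.998, -0.061, 0.003, 0.0]
force: [0.3, -0.5, -0.2]
finger_gap: -0.001
t 7.05 tcp feeder [0.0606 0.2155 0.2648] F [ 0.29 -0.48 -0.17]
offset [-150.7  325.5    3.8] ang [ 0.02 -0.38  0.01]
```

View pics/side6.png

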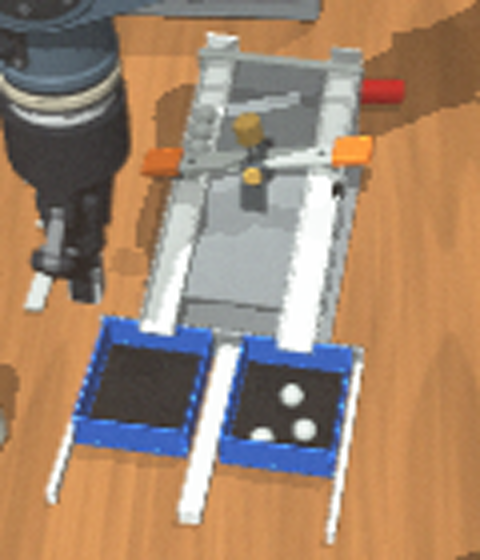

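View pics/top6.png

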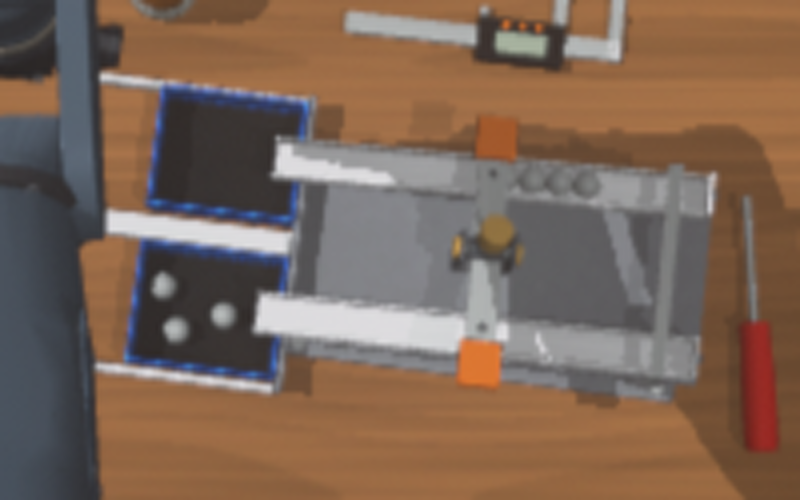

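The top view confirms it: the tray is home under the far mouth, ends level with the full tray. The gate is still holding, and the near pad at crop (480,362) is raised. I'll move above the near pad next.

```bash
python3 -m crank '[{"grip":1,"offset":[-151,325,0],"angular":[0,0,0]},{"grip":1,"offset":[-151,325,0],"angular":[0,0,0]},{"grip":1,"offset":[-151,325,0],"angular":[0,0,0]},{"grip":1,"offset":[-151,325,0],"angular":[0,0,0]},{"grip":1,"offset":[-151,325,0],"angular":[0,0,0]},{"grip":1,"offset":[-151,325,0],"angular":[0,0,0]},{"grip":1,"offset":[-151,325,0],"angular":[0,0,0]},{"grip":1,"offset":[-151,325,0],"angular":[0,0,0]},{"grip":1,"offset":[-151,325,0],"angular":[0,0,0]},{"grip":1,"offset":[-151,325,0],"angular":[0,0,0]}]'
python3 -c "
from h import *
to(fw(-.09,-.110,.165))"
```

```text
t: 8.15
tcp_pos: [0.4401, -0.1474, 0.26]
tool_rot: [0.998, -0.061, -0.001, -0.001]
force: [-0.5, -0.1, 0.3]
finger_gap: -0.001
t 8.15 tcp feeder [-0.0923 -0.1081  0.26  ] F [-0.53 -0.13  0.32]
offset [ 2.5  2.1 95. ] ang [-0.1   0.15  0.02]
```

```bash
python3 -m crank '[{"grip":1,"offset":[2,2,45],"angular":[0,0,0]},{"grip":1,"offset":[2,2,80],"angular":[0,0,0]},{"grip":1,"offset":[2,2,95],"angular":[0,0,0]},{"grip":1,"offset":[2,2,95],"angular":[0,0,0]},{"grip":1,"offset":[2,2,95],"angular":[0,0,0]}]'
python3 - <<'E'
from h import *
to(fw(-.09,-.110,.097))
for n in("side",):
    s=vision.snapshot(n); print(proj(s,manip.sense()["tcp_pos"]))
    cv2.imwrite(f"pics/side7.png",cv2.resize(s["pixels"][100:210,270:400,::-1],None,fx=5,fy=5,interpolation=cv2.INTER_CUBIC))
E
```

```text
t: 8.65
tcp_pos: [0.4429, -0.1493, 0.1661]
tool_rot: [0.998, -0.06, -0.0, -0.0]
force: [-0.8, -0.1, 0.1]
finger_gap: -0.0
t 8.65 tcp feeder [-0.0893 -0.1097  0.1661] F [-0.82 -0.13  0.14]
offset [-0.6  0.4 69.1] ang [-0.03  0.03  0.17]
[339.08276854 145.17312088]
```

View pics/side7.png

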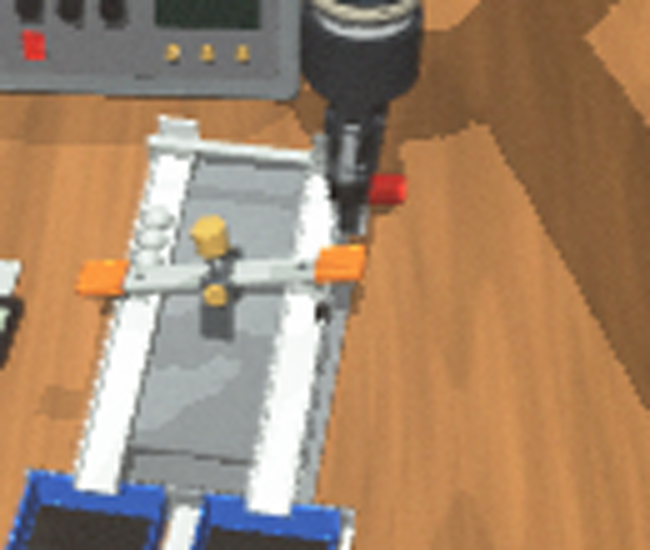

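The tips hang just above the raised near pad at crop (342,262), and the weight is well clear of the gripper. I'll press down.

```bash
python3 -m crank '[{"grip":1,"offset":[0,0,10],"angular":[0,0,0]},{"grip":1,"offset":[0,0,20],"angular":[0,0,0]},{"grip":1,"offset":[0,0,28],"angular":[0,0,0]},{"grip":1,"offset":[0,0,35],"angular":[0,0,0]},{"grip":1,"offset":[0,0,42],"angular":[0,0,0]},{"grip":1,"offset":[0,0,49],"angular":[0,0,0]},{"grip":1,"offset":[0,0,55],"angular":[0,0,0]},{"grip":1,"offset":[0,0,60],"angular":[0,0,0]},{"grip":1,"offset":[0,0,63],"angular":[0,0,0]},{"grip":1,"offset":[0,0,63],"angular":[0,0,0]}]'
python3 - <<'E'
from h import *
to(fw(-.09,-.110,.097))
s=vision.snapshot("side")
cv2.imwrite(f"pics/side8.png",cv2.resize(s["pixels"][100:250,250:400,::-1],None,fx=4,fy=4,interpolation=cv2.INTER_CUBIC))
E
```

```text
t: 9.7
tcp_pos: [0.4421, -0.1504, 0.1029]
tool_rot: [0.998, -0.061, -0.0, -0.0]
force: [-0.7, -0.6, 0.2]
finger_gap: -0.004
t 9.7 tcp feeder [-0.09   -0.1108  0.1029] F [-0.71 -0.59  0.25]
offset [ 0.  -0.8  5.9] ang [-0.02  0.04  0.03]
```

View pics/side8.png

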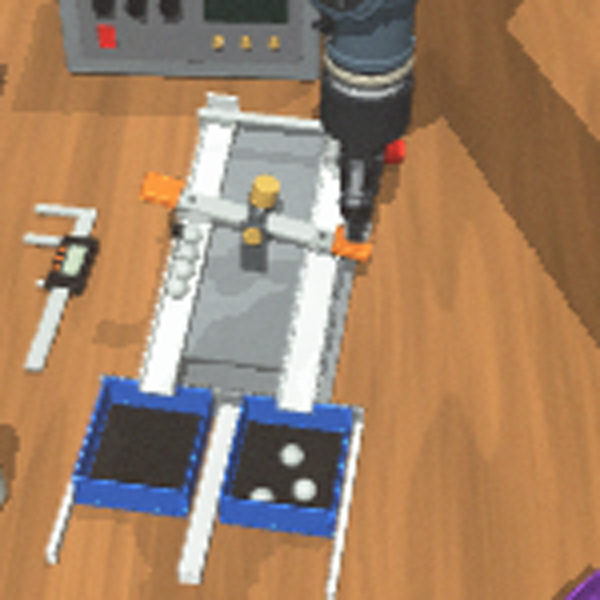

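The gate has tipped over and the balls are rolling past it at (185,265). I'll touch the end stop lightly and hold while they run.

```bash
python3 -m crank '[{"grip":1,"offset":[0,0,3],"angular":[0,0,0]},{"grip":1,"offset":[0,0,6],"angular":[0,0,0]},{"grip":1,"offset":[0,0,6],"angular":[0,0,0]},{"grip":1,"offset":[0,0,6],"angular":[0,0,0]},{"grip":1,"offset":[0,0,6],"angular":[0,0,0]},{"grip":1,"offset":[0,0,6],"angular":[0,0,0]},{"grip":1,"offset":[0,0,6],"angular":[0,0,0]},{"grip":1,"offset":[0,0,6],"angular":[0,0,0]},{"grip":1,"offset":[0,0,6],"angular":[0,0,0]},{"grip":1,"offset":[0,0,6],"angular":[0,0,0]}]'
python3 -m crank '[{"grip":1,"offset":[0,0,-10],"angular":[0,0,0]},{"grip":1,"offset":[0,0,-40],"angular":[0,0,0]},{"grip":1,"offset":[0,0,-90],"angular":[0,0,0]},{"grip":1,"offset":[0,0,-140],"angular":[0,0,0]},{"grip":1,"offset":[0,-0,-160],"angular":[0,0,0]},{"grip":1,"offset":[0,40,-160],"angular":[0,0,0]},{"grip":1,"offset":[0,80,-160],"angular":[0,0,0]},{"grip":1,"offset":[0,120,-160],"angular":[0,0,0]},{"grip":1,"offset":[0,160,-160],"angular":[0,0,0]},{"grip":1,"offset":[0,160,-160],"angular":[0,0,0]}]'
python3 - <<'E'
from h import *
for n in("top","side"):
    s=vision.snapshot(n)
    c=s["pixels"][135:260,275:475,::-1] if n=="top" else s["pixels"][115:255,250:370,::-1]
    cv2.imwrite(f"pics/{n}9.png",cv2.resize(c,None,fx=4,fy=4,interpolation=cv2.INTER_CUBIC))
E
```

```text
t: 10.75
tcp_pos: [0.4426, -0.1506, 0.0979]
tool_rot: [0.998, -0.061, 0.001, 0.0]
force: [-0.9, -0.1, 5.6]
finger_gap: -0.003
t: 11.75
tcp_pos: [0.4227, -0.3145, 0.258]
tool_rot: [0.998, -0.063, 0.001, 0.002]
force: [0.5, -0.8, -0.2]
finger_gap: 0.0
```

View pics/side9.png

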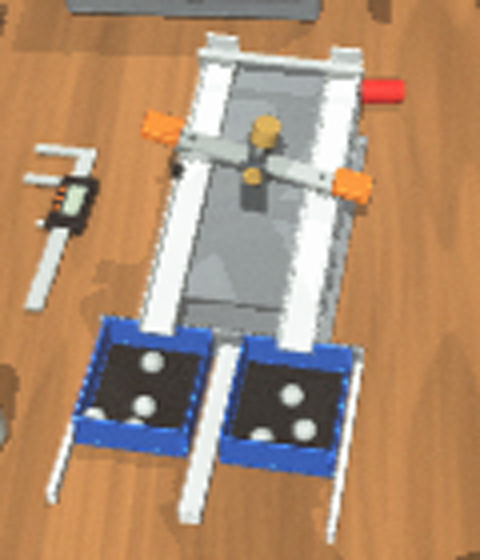

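View pics/top9.png

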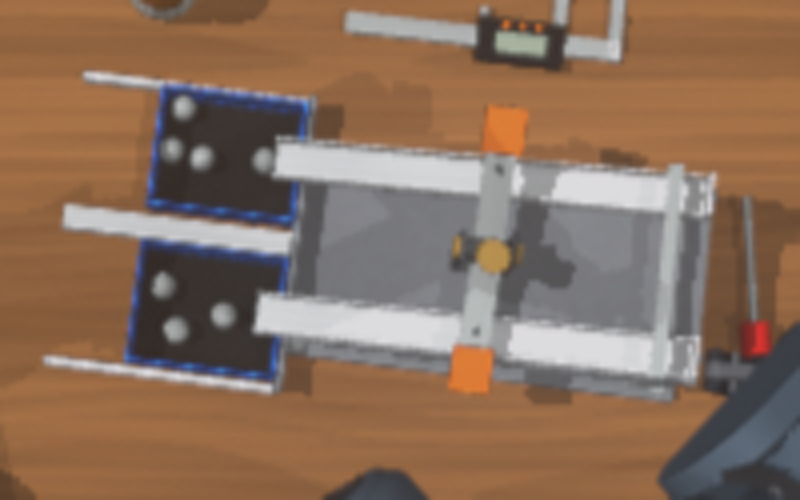

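All four balls are in the far tray, at top-crop (184,108), (172,150), (202,157) and (264,160). The gate is rocked over. I'll let the balls settle and take one more look before handing in.

```bash
python3 -m crank '[{"grip":1,"offset":[0,0,0],"angular":[0,0,0]},{"grip":1,"offset":[0,0,0],"angular":[0,0,0]},{"grip":1,"offset":[0,0,0],"angular":[0,0,0]},{"grip":1,"offset":[0,0,0],"angular":[0,0,0]},{"grip":1,"offset":[0,0,0],"angular":[0,0,0]},{"grip":1,"offset":[0,0,0],"angular":[0,0,0]},{"grip":1,"offset":[0,0,0],"angular":[0,0,0]},{"grip":1,"offset":[0,0,0],"angular":[0,0,0]},{"grip":1,"offset":[0,0,0],"angular":[0,0,0]},{"grip":1,"offset":[0,0,0],"angular":[0,0,0]}]'
python3 - <<'E'
from h import *
s=vision.snapshot("top")
cv2.imwrite("pics/top10.png",cv2.resize(s["pixels"][135:260,275:475,::-1],None,fx=4,fy=4,interpolation=cv2.INTER_CUBIC))
cs=[(163,87),(312,101),(297,222),(149,205)]
print(np.mean([wf(ray(s,275+(u-1.5)/4,135+(v-1.5)/4,.034)) for u,v in cs],0))
E
```

```text
t: 12.85
tcp_pos: [0.4228, -0.3093, 0.2573]
tool_rot: [0.998, -0.061, 0.0, 0.0]
force: [-0.5, 1.0, -0.2]
finger_gap: 0.002
[0.06142746 0.08449268 0.034     ]
```

View pics/top10.png

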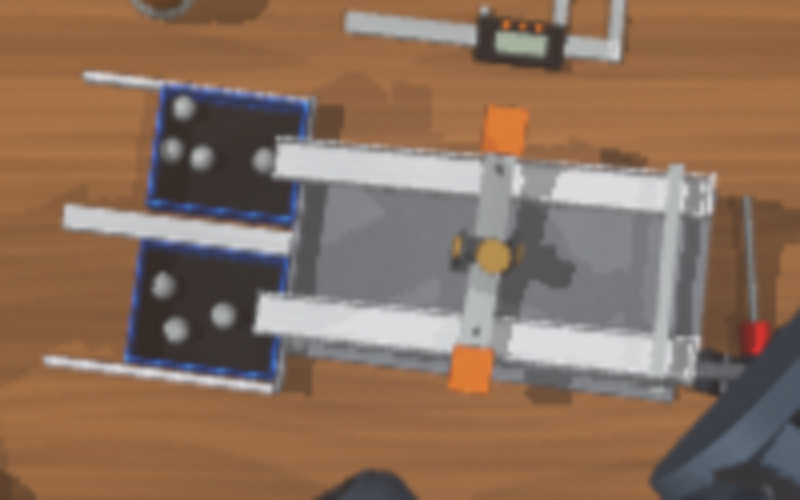

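The balls have not moved since the last picture, the gate is over and the arm is clear, so I'm handing in.

```bash
python3 -c "
from station import manip
print(manip.sign_off())"
```

```text
the job is handed in; nothing more can be done
None
```

The changeover is done and handed in at about 13 s of the 48 s allowed; the hand-in reports no verdict.

- **Tray:** I pushed the empty far tray onto its stop. The push force rose from about 3 N to 13 N where the stop was expected. At the end it measured feeder y ≈ 0.084 m, which is 3 to 4 mm short of the nominal 0.088 m. The full tray, already at home, measured 0.0855 m the same way, so I put the difference down to camera error of a few millimetres.
- **Gate:** I pressed the raised near pad down to its stop, with about 6 N at a TCP height of 98 mm. It stayed rocked over after I lifted off.
- **Balls:** All four rolled into the far tray. They were at rest in two pictures taken about 1 s apart.
- **Bystanders:** The full tray still held its three balls, and it, the caliper and the visible part of the screwdriver looked unmoved. I did not check the jar, mug or loupe in the last pictures; the arm went nowhere near them after the tray push.

No check failed. The arm ended clear of everything at z ≈ 0.26 m.

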